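Set up the bench rack and load it with battens

TASK

Get the bench rack ready: draw its telescoping arm out until the lock button clicks out, and slide every loose steel tube fully home onto a free stub, until the stub's spring button pops up through the tube's hole. Then lay every timber batten across the arms, level, parallel to the rail, resting directly on the arms and clear of the buttons. Leave the other things on the table where they are.

Things in the scene. Friction and masses are not known exactly. Their poses are not given: they have to be found in the camera images.
- rail: Fixed steel rail of the bench rack: grey bar 70 mm deep (x), 560 long (y), top 97 mm above the table. Origin on the table under its centre; +x points away from the arms, z up. Its front face (x = -35 mm) carries five level arm places at y = -200, -100, 0, 100, 200 mm: four stubs and the telescoping arm, in any order, pointing along the rail's -x, their axes 85 mm above the table.
- stub1: Bare stub on the rail: level steel bar 33 mm wide, 17 high, 83.5 long, nose rounded. Origin on its axis at the rail's front face; it points along its own -x; y across, z up. A brass spring button, 12 mm wide, ramped towards the nose, stands 7 mm out of its top, 14 to 31 mm in front of the rail's face.
- button1 (a joint): Spring button of stub 1, in m: 0 standing out, 0.008 pressed right in. A tube being slid on presses it in about 0.006 (needs a push of some 5 N); it springs back to 0 through the tube's hole when the tube is home.
- stub2: Bare stub on the rail: level steel bar 33 mm wide, 17 high, 83.5 long, nose rounded. Origin on its axis at the rail's front face; it points along its own -x; y across, z up. A brass spring button, 12 mm wide, ramped towards the nose, stands 7 mm out of its top, 14 to 31 mm in front of the rail's face.
- button2 (a joint): Spring button of stub 2, in m: 0 standing out, 0.008 pressed right in. A tube being slid on presses it in about 0.006 (needs a push of some 5 N); it springs back to 0 through the tube's hole when the tube is home.
- stub3: Bare stub on the rail: level steel bar 33 mm wide, 17 high, 83.5 long, nose rounded. Origin on its axis at the rail's front face; it points along its own -x; y across, z up. A brass spring button, 12 mm wide, ramped towards the nose, stands 7 mm out of its top, 14 to 31 mm in front of the rail's face.
- button3 (a joint): Spring button of stub 3, in m: 0 standing out, 0.008 pressed right in. A tube being slid on presses it in about 0.006 (needs a push of some 5 N); it springs back to 0 through the tube's hole when the tube is home.
- stub4: Bare stub on the rail: level steel bar 33 mm wide, 17 high, 83.5 long, nose rounded. Origin on its axis at the rail's front face; it points along its own -x; y across, z up. A brass spring button, 12 mm wide, ramped towards the nose, stands 7 mm out of its top, 14 to 31 mm in front of the rail's face.
- button4 (a joint): Spring button of stub 4, in m: 0 standing out, 0.008 pressed right in. A tube being slid on presses it in about 0.006 (needs a push of some 5 N); it springs back to 0 through the tube's hole when the tube is home.
- sleeve: The telescoping arm's fixed outer sleeve: rectangular tube 44 wide x 26 high x 92 mm long on the rail. Origin on its axis at the rail's front face; it points along its own -x; y across, z up. Its top has an oblong hole 71 to 85 mm from the rail's face.
- tele_tip (a point): Centre of the outer end of the telescoping arm's inner bar (34 wide x 17 high, last 15 mm black plastic), on the arm's axis, 125 mm plus the joint value in front of the rail's face, so 33 to 53 mm of bar stands out of the sleeve at the start.
- tele (a joint): How far the inner bar is drawn out, in m: 0 to 0.02 at the start, end stop at 0.062. Moves along the sleeve's -x against about 4 N of friction and stays where it is left.
- lock (a joint): The brass lock button on the inner bar, in m: about 0.001 while the sleeve holds it in; it springs out to 0.007 through the sleeve's hole when the bar is drawn out about 0.058 or more, and then holds it there.
- tube1: Loose arm tube (may be absent): dark steel, 170 mm long (x), 44 wide (y), 26 high (z), inside 37 x 19, 0.2-0.4 kg. Origin at its centre. +x end open, -x end plugged with rubber. Holes 21 x 18 mm through top and bottom, 11 to 32 mm from the open end: either flat side may be up. Starts flat on the table, +x within 30 deg of world +x. Home on a stub, its centre is 85 mm before the stub's origin.
- tube2: Loose arm tube (may be absent): dark steel, 170 mm long (x), 44 wide (y), 26 high (z), inside 37 x 19, 0.2-0.4 kg. Origin at its centre. +x end open, -x end plugged with rubber. Holes 21 x 18 mm through top and bottom, 11 to 32 mm from the open end: either flat side may be up. Starts flat on the table, +x within 30 deg of world +x. Home on a stub, its centre is 85 mm before the stub's origin.
- tube3: Loose arm tube (may be absent): dark steel, 170 mm long (x), 44 wide (y), 26 high (z), inside 37 x 19, 0.2-0.4 kg. Origin at its centre. +x end open, -x end plugged with rubber. Holes 21 x 18 mm through top and bottom, 11 to 32 mm from the open end: either flat side may be up. Starts flat on the table, +x within 30 deg of world +x. Home on a stub, its centre is 85 mm before the stub's origin.
- tube4: Loose arm tube (may be absent): dark steel, 170 mm long (x), 44 wide (y), 26 high (z), inside 37 x 19, 0.2-0.4 kg. Origin at its centre. +x end open, -x end plugged with rubber. Holes 21 x 18 mm through top and bottom, 11 to 32 mm from the open end: either flat side may be up. Starts flat on the table, +x within 30 deg of world +x. Home on a stub, its centre is 85 mm before the stub's origin.
- batten1: Loose planed timber batten (may be absent), 160 mm long (its x), 32 x 32 mm section, about 0.1 kg. Origin at its centre. Laid across the arms its centre comes to about 114 mm above the table.
- batten2: Loose planed timber batten (may be absent), 160 mm long (its x), 32 x 32 mm section, about 0.1 kg. Origin at its centre. Laid across the arms its centre comes to about 114 mm above the table.
- batten3: Loose planed timber batten (may be absent), 160 mm long (its x), 32 x 32 mm section, about 0.1 kg. Origin at its centre. Laid across the arms its centre comes to about 114 mm above the table.
- tape: Bystander, to be left alone: roll of yellow tape lying flat, 84 mm across, 24 high. Origin under its middle.
- jar: Bystander, to be left alone: small jar, 56 mm across, 58 high. Origin under its middle.
- screwbox: Bystander, to be left alone: cardboard screw box 70 x 50 x 35 mm. Origin under its middle.
Things that resemble listed ones, but are neither listed nor needed, are in the scene too. Leave any pink look-alike of the tube1 alone. Leave any blue look-alike of the tube2 alone.

How it is judged:
On the way, in this order (a step that is already met when the one before it is completed fails the run):
1. the telescoping arm is locked out and every tube present is home on a stub with the button through its hole (value of joint tele above 0.057 m and value of joint lock above 0.005 m and ((x of tube1 in the frame of stub1 between -0.09 and -0.08 m and y of tube1 in the frame of stub1 between -0.008 and 0.008 m and z of tube1 in the frame of stub1 between -0.01 and 0.008 m and angle between the x axis of tube1 and the x axis of stub1, either way round below 0.12 rad and angle between the z axis of tube1 and the z axis of stub1, either way round below 0.2 rad and value of joint button1 below 0.002 m) or (x of tube1 in the frame of stub2 between -0.09 and -0.08 m and y of tube1 in the frame of stub2 between -0.008 and 0.008 m and z of tube1 in the frame of stub2 between -0.01 and 0.008 m and angle between the x axis of tube1 and the x axis of stub2, either way round below 0.12 rad and angle between the z axis of tube1 and the z axis of stub2, either way round below 0.2 rad and value of joint button2 below 0.002 m) or (x of tube1 in the frame of stub3 between -0.09 and -0.08 m and y of tube1 in the frame of stub3 between -0.008 and 0.008 m and z of tube1 in the frame of stub3 between -0.01 and 0.008 m and angle between the x axis of tube1 and the x axis of stub3, either way round below 0.12 rad and angle between the z axis of tube1 and the z axis of stub3, either way round below 0.2 rad and value of joint button3 below 0.002 m) or (x of tube1 in the frame of stub4 between -0.09 and -0.08 m and y of tube1 in the frame of stub4 between -0.008 and 0.008 m and z of tube1 in the frame of stub4 between -0.01 and 0.008 m and angle between the x axis of tube1 and the x axis of stub4, either way round below 0.12 rad and angle between the z axis of tube1 and the z axis of stub4, either way round below 0.2 rad and value of joint button4 below 0.002 m)) and ((x of tube2 in the frame of stub1 between -0.09 and -0.08 m and y of tube2 in the frame of stub1 between -0.008 and 0.008 m and z of tube2 in the frame of stub1 between -0.01 and 0.008 m and angle between the x axis of tube2 and the x axis of stub1, either way round below 0.12 rad and angle between the z axis of tube2 and the z axis of stub1, either way round below 0.2 rad and value of joint button1 below 0.002 m) or (x of tube2 in the frame of stub2 between -0.09 and -0.08 m and y of tube2 in the frame of stub2 between -0.008 and 0.008 m and z of tube2 in the frame of stub2 between -0.01 and 0.008 m and angle between the x axis of tube2 and the x axis of stub2, either way round below 0.12 rad and angle between the z axis of tube2 and the z axis of stub2, either way round below 0.2 rad and value of joint button2 below 0.002 m) or (x of tube2 in the frame of stub3 between -0.09 and -0.08 m and y of tube2 in the frame of stub3 between -0.008 and 0.008 m and z of tube2 in the frame of stub3 between -0.01 and 0.008 m and angle between the x axis of tube2 and the x axis of stub3, either way round below 0.12 rad and angle between the z axis of tube2 and the z axis of stub3, either way round below 0.2 rad and value of joint button3 below 0.002 m) or (x of tube2 in the frame of stub4 between -0.09 and -0.08 m and y of tube2 in the frame of stub4 between -0.008 and 0.008 m and z of tube2 in the frame of stub4 between -0.01 and 0.008 m and angle between the x axis of tube2 and the x axis of stub4, either way round below 0.12 rad and angle between the z axis of tube2 and the z axis of stub4, either way round below 0.2 rad and value of joint button4 below 0.002 m)) and ((x of tube3 in the frame of stub1 between -0.09 and -0.08 m and y of tube3 in the frame of stub1 between -0.008 and 0.008 m and z of tube3 in the frame of stub1 between -0.01 and 0.008 m and angle between the x axis of tube3 and the x axis of stub1, either way round below 0.12 rad and angle between the z axis of tube3 and the z axis of stub1, either way round below 0.2 rad and value of joint button1 below 0.002 m) or (x of tube3 in the frame of stub2 between -0.09 and -0.08 m and y of tube3 in the frame of stub2 between -0.008 and 0.008 m and z of tube3 in the frame of stub2 between -0.01 and 0.008 m and angle between the x axis of tube3 and the x axis of stub2, either way round below 0.12 rad and angle between the z axis of tube3 and the z axis of stub2, either way round below 0.2 rad and value of joint button2 below 0.002 m) or (x of tube3 in the frame of stub3 between -0.09 and -0.08 m and y of tube3 in the frame of stub3 between -0.008 and 0.008 m and z of tube3 in the frame of stub3 between -0.01 and 0.008 m and angle between the x axis of tube3 and the x axis of stub3, either way round below 0.12 rad and angle between the z axis of tube3 and the z axis of stub3, either way round below 0.2 rad and value of joint button3 below 0.002 m) or (x of tube3 in the frame of stub4 between -0.09 and -0.08 m and y of tube3 in the frame of stub4 between -0.008 and 0.008 m and z of tube3 in the frame of stub4 between -0.01 and 0.008 m and angle between the x axis of tube3 and the x axis of stub4, either way round below 0.12 rad and angle between the z axis of tube3 and the z axis of stub4, either way round below 0.2 rad and value of joint button4 below 0.002 m)) and ((x of tube4 in the frame of stub1 between -0.09 and -0.08 m and y of tube4 in the frame of stub1 between -0.008 and 0.008 m and z of tube4 in the frame of stub1 between -0.01 and 0.008 m and angle between the x axis of tube4 and the x axis of stub1, either way round below 0.12 rad and angle between the z axis of tube4 and the z axis of stub1, either way round below 0.2 rad and value of joint button1 below 0.002 m) or (x of tube4 in the frame of stub2 between -0.09 and -0.08 m and y of tube4 in the frame of stub2 between -0.008 and 0.008 m and z of tube4 in the frame of stub2 between -0.01 and 0.008 m and angle between the x axis of tube4 and the x axis of stub2, either way round below 0.12 rad and angle between the z axis of tube4 and the z axis of stub2, either way round below 0.2 rad and value of joint button2 below 0.002 m) or (x of tube4 in the frame of stub3 between -0.09 and -0.08 m and y of tube4 in the frame of stub3 between -0.008 and 0.008 m and z of tube4 in the frame of stub3 between -0.01 and 0.008 m and angle between the x axis of tube4 and the x axis of stub3, either way round below 0.12 rad and angle between the z axis of tube4 and the z axis of stub3, either way round below 0.2 rad and value of joint button3 below 0.002 m) or (x of tube4 in the frame of stub4 between -0.09 and -0.08 m and y of tube4 in the frame of stub4 between -0.008 and 0.008 m and z of tube4 in the frame of stub4 between -0.01 and 0.008 m and angle between the x axis of tube4 and the x axis of stub4, either way round below 0.12 rad and angle between the z axis of tube4 and the z axis of stub4, either way round below 0.2 rad and value of joint button4 below 0.002 m))), for 0.2 s.
2. every batten present lies across the arms (z of batten1 in the frame of rail between 0.103 and 0.127 m and x of batten1 in the frame of rail between -0.215 and -0.045 m and y of batten1 in the frame of rail between -0.25 and 0.25 m and angle between batten1's own x axis and vertical between 1.45 and 1.69 rad and angle between the x axis of each of batten1, batten2, batten3 and the y axis of rail, either way round below 0.26 rad and linear speed of each of batten1, batten2, batten3 below 0.02 m/s and z of batten2 in the frame of rail between 0.103 and 0.127 m and x of batten2 in the frame of rail between -0.215 and -0.045 m and y of batten2 in the frame of rail between -0.25 and 0.25 m and angle between batten2's own x axis and vertical between 1.45 and 1.69 rad and z of batten3 in the frame of rail between 0.103 and 0.127 m and x of batten3 in the frame of rail between -0.215 and -0.045 m and y of batten3 in the frame of rail between -0.25 and 0.25 m and angle between batten3's own x axis and vertical between 1.45 and 1.69 rad), for 0.2 s.
At the end, for the whole second after the job is handed in: Telescoping arm out 57 mm or more, lock button out; each tube home on a stub (mouth within 5 mm of the rail face, button through its hole); each batten at rest directly on the arms (centre 103-127 mm up, 10-180 mm before the rail), level within 0.12 rad, parallel to the rail within 0.26 rad (all of step 1 and all of step 2); the robot touches nothing.
It fails at once if a bystander is shoved more than 6 cm (distance of any of tape, jar, screwbox from where it was at the start of the episode above 0.06 m).
Of tube1, tube2, tube3, tube4 only 3 to 4 are there at a start; the rules pass over those that are not, and their reading is None.
Of batten1, batten2, batten3 only 2 to 3 are there at a start; the rules pass over those that are not, and their reading is None.
At some moment in a run one of batten1, batten2, batten3 may be knocked a few centimetres aside while the robot is not near it.
Once in a run the grip may slacken for a moment while it holds something.
It also fails if it takes over 210 s, if anything falls off the work surface, if the arm or the gripper's body presses on something with over 40 N, if the wrist force passes 120 N, or if a joint passes its speed limit or range.

ROBOT

A 6-joint arm with a two-finger parallel gripper is mounted at the origin on the work surface. World frame = base frame: x ahead of the robot, y to its left, z up, the work surface at z = 0. Lengths are in m, angles in rad, forces in N, time in s.
With the tool pointing down it reaches from about 0.225 to 0.875 m from the base axis. Payload 3.4 kg.
Tool frame: the origin (TCP) lies at the very end of the fingers, on their centre line; the grasp point (between the pads) lies 19 mm behind it; z points along the fingers, y is the line along which they close (so a half turn about z gives the same grasp; the last joint's range is limited). The gripper opens to 85 mm and grips with 20 to 120 N. Pads are 22 mm wide; open, the fingers measure 114 mm over their backs; the gripper's body (76 mm by 85 mm) begins 54 mm behind the grasp point. The pads swing forward as they close: fully open they stand 13 mm farther back than shut.
Start: joints at [-1.274, 0.276, 1.505, -0, 1.361, -0.121], TCP at [0.233, -0.526, 0.231] pointing down, gripper open.
Joint ranges: [-2.89, 2.89], [-0.75, 2.08], [0.22, 2.7], [-1.18, 4.32], [0.11, 2.71], [-2.7, 2.7]. Speed limits (rad/s): [2.57, 2.57, 3.14, 3.14, 3.14, 3.14].

INTERFACE

Orientations are given as a unit quaternion [w, x, y, z].
In Python, from rig import manip, eyes gives the robot as it stands.
- The arm moves only by the tool servo_tool, never from a script. Its argument "series" is text: rows parted by semicolons, each of 7 numbers parted by spaces: the shift along the tool's x, y, z in m, then the turn, a rotation vector about the tool's x, y, z in degrees, then the closure, from 0 (fully open) to 1 (shut). In form: dx dy dz ax ay az fingers; .... A call has 1 to 5 rows; each row is the pose to reach, as a shift and turn from the pose commanded when the call began, along the tool's axes at that moment; what a row does not reach only later rows make up. A row lasts 1/10 s, in which the tool goes at most 50 mm and 8.59 degrees, less where a joint would pass 70% of its speed; a pose out of reach is approached as far as the arm can. A call with a gripper value outside its range is refused whole. The fingers move at their own pace and stop on an object; "squeeze" is the grip in N (left out, the last holds). Time passes only in rows, so rows that repeat a pose let the fingers close. It gives the time, the measured TCP pose, the force, the opening and the grip force at its end, in the units of the state.
- manip.get_state(): the state, without advancing time (a new reading comes with each control period).
- eyes.get_image(name): name is "side" or "top"; returns the picture (400x640x3 uint8, red, green, blue); there is no depth.
- eyes.camera_info(name): a dict with "fx", "fy", "cx", "cy" (pixels), "eye" and "orientation" of the camera in the world. Camera axes: x right, y down, z forward; pixel columns grow to the right and rows downward; lengths in m; the calibration is good to about 2 mm. A picture is of the moment at which its call begins. camera_info takes no time and is no camera call.
- manip.sign_off(): hands the job in; it is judged then, once.
The state is a dict: "clock": time; "qpos": joint angles; "qd": joint speeds; "effort": joint torques, N m; "position": TCP position; "ee_rot": TCP orientation; "contact_force": force on the tool from outside, world axes, zero at the start; "moment": the same for the moment, N m; "width": finger opening in m; "gripper_force": force on a finger pad.
Only numpy, scipy, OpenCV 4.12 (cv2) and the standard library are available. Lean on these libraries where they do the work, as an engineer would, in place of code of your own. Each camera call takes 0.05 s, during which the arm holds its last target. There are 200 camera calls.

## Working session

There is one attempt and no reset: what is moved stays moved. The work goes in short steps, Python scripts to look and compute and a tool call to move; the robot and the scene stay as the last step left them, time stands still between calls to the robot, and variables do not carry over. Pictures are saved under pics/ and viewed, at most 14 in all, crops included, and the job is handed in when it is done.

Besides the shell and the picture viewer there is one more tool, called after "Call:" as name(argument=value, ...) on one line, values as JSON. servo_tool: Moves the arm, as the interface text tells. Its arguments: {"type":"object","properties":{"series":{"type":"string"},"squeeze":{"type":"number"}},"required":["series"]}

```bash
ls; mkdir -p pics
python3 - <<'E'
from rig import manip, eyes
import cv2
for n in("top","side"):
    im=eyes.get_image(n); cv2.imwrite(f"pics/{n}0.png",im[:,:,::-1]); print(n,eyes.camera_info(n))
s=manip.get_state(); print(s)
E
```

```text
pics
top {'fx': 416.43597317006805, 'fy': 416.43597317006805, 'cx': 317.6279241567668, 'cy': 192.98402411984097, 'eye': array([0.34379487, 0.00172542, 1.13647889]), 'orientation': array([-0.03724445,  0.7152002 , -0.69716027,  0.03269685])}
side {'fx': 409.77815126028906, 'fy': 409.77815126028906, 'cx': 326.1277394570482, 'cy': 194.78742794409078, 'eye': array([0.14414288, 0.66005086, 0.87804391]), 'orientation': array([ 0.0799448 , -0.1942965 ,  0.91206129, -0.35213903])}
{'clock': 0.1, 'qpos': array([-1.27396900e+00,  2.76575566e-01,  1.50599975e+00,  3.13719252e-05,
        1.36073223e+00, -1.21020618e-01]), 'qd': array([-0.00083053, -0.00056371, -0.00304328,  0.00089988,  0.00015815,
       -0.00061071]), 'effort': array([ 1.71726500e-03, -4.17699945e+01, -2.46402633e+01, -2.60764118e-04,
        5.72507342e-03, -3.32555871e-06]), 'position': array([ 0.23318699, -0.52507625,  0.23050395]), 'ee_rot': array([-8.55484695e-04,  9.78254979e-01,  2.07404102e-01, -5.99964770e-05]), 'contact_force': array([1.08332298, 0.46338311, 0.70238871]), 'moment': array([-0.00077586, -0.02164906, -0.00724476]), 'gripper_force': 0.0, 'width': 0.08528062427058196}
```

View pics/top0.png

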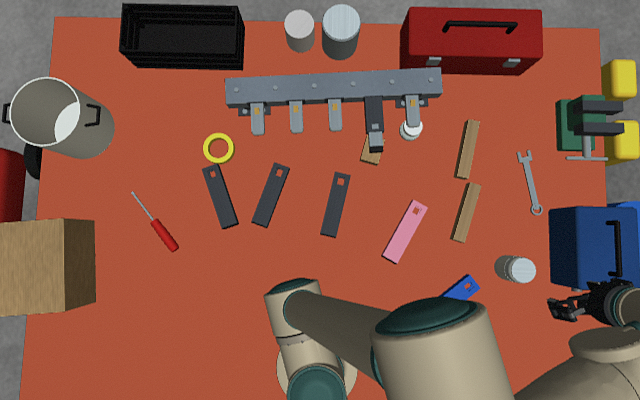

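View pics/side0.png

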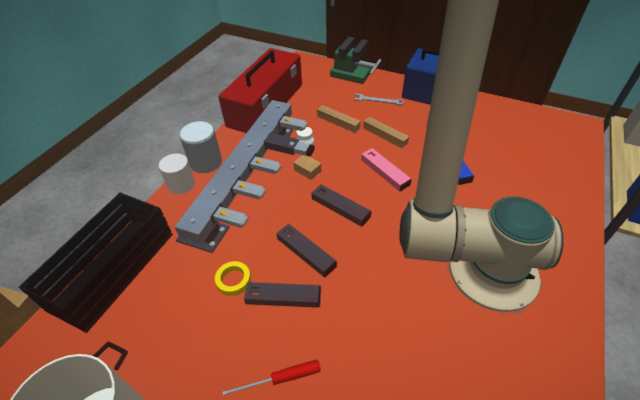

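The top picture shows the rail at about (333,90). There are four stubs at columns 257, 296, 335 and 413, with the tele arm at (375,125). Three dark tubes are at (221,196), (270,195) and (336,205). The battens are at (467,150) and (466,212). The pink look-alike is at (405,232) and the blue one at (462,290), and both stay where they are. I'll enlarge the work area to confirm.

```bash
cat > h.py <<'E'
import numpy as np, cv2
from scipy.spatial.transform import Rotation as R
from rig import manip, eyes
def q2R(q): return R.from_quat([q[1],q[2],q[3],q[0]])
def snap(n,save=None):
    im=eyes.get_image(n)
    if save: cv2.imwrite(f"pics/{save}.png",im[:,:,::-1])
    return im
def ray(n,uv,z):
    c=eyes.camera_info(n); uv=np.atleast_2d(np.float64(uv))
    d=np.c_[(uv[:,0]-c['cx'])/c['fx'],(uv[:,1]-c['cy'])/c['fy'],np.ones(len(uv))]
    d=q2R(c['orientation']).apply(d); e=c['eye']
    return (e+d*((z-e[2])/d[:,2])[:,None])[:,:2]
def proj(n,P):
    c=eyes.camera_info(n); p=q2R(c['orientation']).inv().apply(np.atleast_2d(P)-c['eye'])
    return np.c_[p[:,0]/p[:,2]*c['fx']+c['cx'],p[:,1]/p[:,2]*c['fy']+c['cy']]
def crop(n,x0,y0,x1,y1,k,save):
    im=eyes.get_image(n)[y0:y1,x0:x1,::-1]
    cv2.imwrite(f"pics/{save}.png",cv2.resize(im,None,fx=k,fy=k,interpolation=cv2.INTER_CUBIC))
def rel(x,y,z,yaw=None):
    "shift in tool axes (mm) and turn (deg about tool z) to reach world xyz, tool x at yaw (deg), tool down"
    s=manip.get_state(); T=q2R(s['ee_rot']); d=T.inv().apply(np.array([x,y,z])-s['position'])
    if yaw is None: rv=np.zeros(3)
    else:
        G=R.from_euler('z',yaw,degrees=True)*R.from_euler('x',180,degrees=True)
        rv=np.degrees((T.inv()*G).as_rotvec())
    print('shift mm',np.round(d*1000,1),'turn',np.round(rv,2)); return d,rv
def st():
    s=manip.get_state(); T=q2R(s['ee_rot']).as_matrix()
    print('t',round(s['clock'],2),'pos',np.round(s['position'],4),'yaw',np.round(np.degrees(np.arctan2(T[1,0],T[0,0])),2),'tilt',np.round(np.degrees(T[:2,2]),2),'F',np.round(s['contact_force'],1),'w',np.round(s['width'],4),'g',round(s['gripper_force'],1))
E
python3 - <<'E'
from h import *
crop("top",190,60,490,280,2.6,"c1")
im=snap("top").astype(int)
for p in [(221,196),(270,200),(336,210),(467,150),(466,212),(405,240),(260,82),(300,90),(310,100),(257,118),(335,115),(375,115),(375,140),(370,158),(150,300)]: print(p,im[p[1],p[0]])
E
```

```text
(221, 196) [60 63 71]
(270, 200) [60 64 69]
(336, 210) [63 67 73]
(467, 150) [144 123  91]
(466, 212) [139 119  86]
(405, 240) [210 140 161]
(260, 82) [113 122 135]
(300, 90) [107 116 127]
(310, 100) [48 47 49]
(257, 118) [132 143 149]
(335, 115) [131 145 149]
(375, 115) [61 64 70]
(375, 140) [133 146 152]
(370, 158) [149 122  84]
(150, 300) [174  85  59]
```

View pics/c1.png

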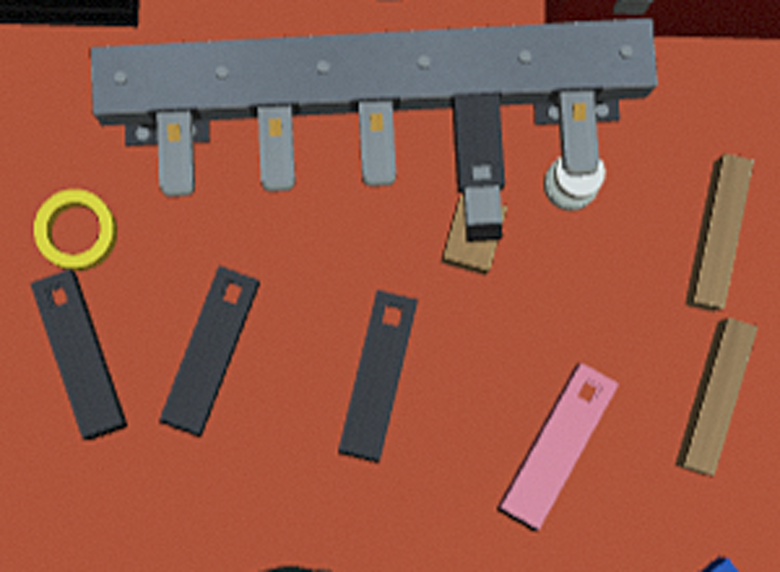

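The crop confirms three dark steel tubes, each with its holed (open) end facing the rail: crop (80,355), (210,350) and (378,376). There are two tan battens at (722,232) and (717,397). The tan box under the tele arm is the screwbox, and the jar sits under the right stub. Pink and blue are excluded. Next I'll measure.

```bash
cat >> h.py <<'E'
def rects(n,m,z,amin=60,roi=None):
    m=np.uint8(m)*255
    if roi: k=np.zeros_like(m); k[roi[1]:roi[3],roi[0]:roi[2]]=1; m=m*k
    m=cv2.morphologyEx(m,cv2.MORPH_OPEN,np.ones((2,2),np.uint8))
    out=[]
    for c in cv2.findContours(m,cv2.RETR_EXTERNAL,cv2.CHAIN_APPROX_NONE)[0]:
        if cv2.contourArea(c)<amin: continue
        w=ray(n,c[:,0,:],z)
        (cx,cy),(a,b),t=cv2.minAreaRect(np.float32(w*1000))
        if a<b: a,b,t=b,a,t+90
        t=(t+90)%180-90
        out.append((cx/1e3,cy/1e3,a,b,t,c[:,0,:].mean(0).round()))
    return out
def show(rs):
    for r in rs: print('c (%.4f %.4f) size %.0fx%.0f ang %.2f'%r[:5],r[5])
E
python3 - <<'E'
from h import *
im=snap("top").astype(int); r,g,b=im[...,0],im[...,1],im[...,2]
roi=(190,60,490,280)
print('tubes');show(rects("top",(r<85)&(r>52)&(b>r),.026,300,roi))
print('batt');show(rects("top",(r>115)&(r<175)&(r-b>30)&(r-b<75)&(g>100),.032,60,(190,60,520,330)))
print('rail');show(rects("top",(r>90)&(r<124)&(b-r>12),.097,300,roi))
print('stub');show(rects("top",(r>=126)&(b-r>8)&(b-r<30),.0935,40,(190,60,430,170)))
print('brass');show(rects("top",(r-b>60)&(g-b>40)&(r-g<70)&(g>110),.1005,5,(240,90,430,135)))
E
```

```text
tubes
c (0.4244 -0.0390) size 167x40 ang -12.32 [336. 201.]
c (0.4384 0.2724) size 167x42 ang 20.95 [218. 193.]
c (0.4460 0.1347) size 167x41 ang -18.96 [271. 195.]
c (0.6735 -0.1393) size 98x44 ang 2.67 [375. 115.]
batt
c (0.1203 -0.4026) size 44x23 ang -88.46 [475. 327.]
c (0.4107 -0.3890) size 159x31 ang -16.74 [468. 213.]
c (0.5691 -0.1353) size 59x49 ang -15.05 [370. 153.]
c (0.5820 -0.3937) size 160x31 ang -11.69 [469. 149.]
rail
c (0.7239 -0.0256) size 556x67 ang -85.48 [334.  86.]
stub
c (0.5881 -0.1366) size 32x32 ang -83.01 [376. 139.]
c (0.6328 0.1675) size 76x31 ang 2.37 [258. 117.]
c (0.6404 0.0690) size 76x28 ang 1.69 [296. 115.]
c (0.6482 -0.0304) size 77x29 ang 4.42 [335. 113.]
c (0.6647 -0.2297) size 74x31 ang 1.38 [413. 110.]
brass
c (0.6515 0.1685) size 13x8 ang 2.28 [258. 112.]
c (0.6592 0.0691) size 13x8 ang 1.75 [296. 110.]
c (0.6668 -0.0302) size 13x8 ang 1.26 [336. 108.]
c (0.6821 -0.2289) size 13x8 ang 0.20 [414. 104.]
```

```bash
cat >> h.py <<'E'
RY=4.55
def place(k,d,lat=0):
    "world xy: rail place y=k (m), d in front of the face"
    a=np.radians(RY); ex=np.array([np.cos(a),np.sin(a)]); ey=np.array([-ex[1],ex[0]])
    return np.array([.6891,-.0284])+(k+lat)*ey-d*ex
E
python3 - <<'E'
from h import *
st(); p=place(-.1,.122); print(p); rel(*p,.18,4.55);
E
```

```text
t 0.25 pos [ 0.2332 -0.5253  0.2309] yaw 23.94 tilt [-0.01  0.05] F [ 0.7 -0.4  0.9] w 0.0852 g 0.0
[ 0.57541739 -0.13776299]
shift mm [ 470.  -215.4   51.1] turn [-0.05  0.   19.39]
```

Call:
servo_tool(series="0.04 -0.018 0 0 0 0 0; 0.08 -0.036 0 0 0 0 0; 0.12 -0.054 0 0 0 0 0; 0.16 -0.072 0 0 0 0 0; 0.2 -0.09 0 0 0 0 0")

```text
clock: 0.75
position: [0.3804, -0.3608, 0.2313]
ee_rot: [0.0, 0.978, 0.207, 0.0]
contact_force: [0.1, -1.1, 0.5]
width: 0.0856
gripper_force: 0.0
```

Call:
servo_tool(series="0.04 -0.018 0 0 0 0 0; 0.08 -0.036 0 0 0 0 0; 0.12 -0.054 0 0 0 0 0; 0.16 -0.072 0 0 0 0 0; 0.2 -0.09 0 0 0 0 0")

```text
clock: 1.25
position: [0.5268, -0.1972, 0.2313]
ee_rot: [0.0, 0.978, 0.207, 0.0]
contact_force: [-0.2, -1.8, -0.4]
width: 0.0854
gripper_force: 0.0
```

Call:
servo_tool(series="0.03 -0.015 0.01 0 0 6.5 0; 0.06 -0.03 0.03 0 0 13 0; 0.07 -0.035 0.05 0 0 19.4 0; 0.07 -0.035 0.05 0 0 19.4 0")

```text
clock: 1.65
position: [0.5746, -0.1361, 0.1782]
ee_rot: [-0.001, 0.999, 0.041, -0.003]
contact_force: [-0.2, 0.2, -0.4]
width: 0.0853
gripper_force: 0.0
```

Run:
```python
from h import *
st(); rel(*place(-.1,.122),.072,4.55)
```

```text
t 1.65 pos [ 0.5746 -0.1361  0.1782] yaw 4.71 tilt [-0.33  0.14] F [-0.2  0.2 -0.4] w 0.0853 g 0.0
shift mm [  1.2   2.1 106.2] turn [-0.17  0.32  0.16]
```

Call:
servo_tool(series="0.001 0.002 0.04 0 0 0 0; 0.001 0.002 0.08 0 0 0 0; 0.001 0.002 0.106 0 0 0 0; 0.001 0.002 0.106 0 0 0 0.7; 0.001 0.002 0.106 0 0 0 1", squeeze=50)

```text
clock: 2.15
position: [0.5771, -0.1413, 0.0763]
ee_rot: [0.0, 0.999, 0.04, 0.0]
contact_force: [0.2, -0.2, 0.4]
width: 0.059
gripper_force: 0.0
```

Call:
servo_tool(series="0 0 0 0 0 0 1; 0 0 0 0 0 0 1; 0 0 0 0 0 0 1; 0 0 0 0 0 0 1")

```text
clock: 2.55
position: [0.5777, -0.1362, 0.0786]
ee_rot: [-0.003, 0.999, 0.039, 0.002]
contact_force: [-1.8, 10.1, 8.2]
width: 0.0331
gripper_force: 50.5
```

Call:
servo_tool(series="-0.01 0 0 0 0 0 1; -0.02 0 0 0 0 0 1; -0.03 0 0 0 0 0 1; -0.038 0 0 0 0 0 1; -0.042 0 0 0 0 0 1")

```text
clock: 3.05
position: [0.5376, -0.1394, 0.0787]
ee_rot: [-0.003, 0.999, 0.038, 0.004]
contact_force: [3.5, 13.0, 6.5]
width: 0.0326
gripper_force: 50.5
```

Call:
servo_tool(series="-0.001 0 0 0 0 0 1; -0.002 0 0 0 0 0 1; -0.003 0 0 0 0 0 1; -0.003 0 0 0 0 0 1")

```text
clock: 3.45
position: [0.5342, -0.1396, 0.0786]
ee_rot: [-0.003, 0.999, 0.038, 0.003]
contact_force: [2.4, 13.3, 8.2]
width: 0.0328
gripper_force: 50.6
```

Run:
```python
from h import *
st(); crop("top",340,80,420,180,5,"c2")
```

```text
t 3.45 pos [ 0.5342 -0.1396  0.0786] yaw 4.38 tilt [0.36 0.4 ] F [ 2.4 13.3  8.2] w 0.0328 g 50.6
```

View pics/c2.png

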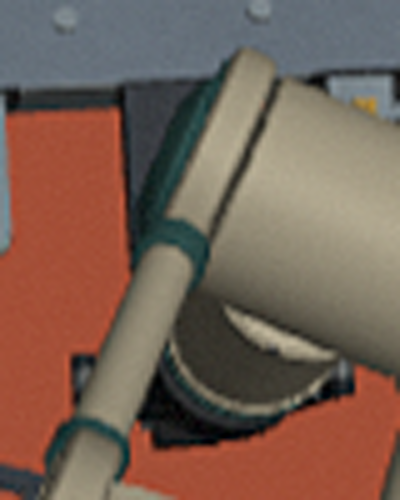

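Call:
servo_tool(series="-0.001 0 0 0 0 0 1; -0.002 0 0 0 0 0 1; -0.003 0 0 0 0 0 1; -0.003 0 0 0 0 0 1")

```text
clock: 3.9
position: [0.5342, -0.1396, 0.0787]
ee_rot: [-0.003, 0.999, 0.038, 0.006]
contact_force: [8.9, 15.0, 3.9]
width: 0.0329
gripper_force: 53.3
```

Call:
servo_tool(series="-0.001 0 0 0 0 0 1; -0.002 0 0 0 0 0 1; -0.003 0 0 0 0 0 1; -0.003 0 0 0 0 0 1")

```text
clock: 4.3
position: [0.5342, -0.1397, 0.0787]
ee_rot: [-0.003, 0.999, 0.037, 0.009]
contact_force: [15.2, 16.5, -1.6]
width: 0.0326
gripper_force: 52.7
```

Call:
servo_tool(series="0.004 0 0 0 0 0 0.3; 0.006 0 0 0 0 0 0; 0.006 0 0 0 0 0 0; 0.006 0 -0.04 0 0 0 0; 0.006 0 -0.09 0 0 0 0")

```text
clock: 4.8
position: [0.5297, -0.1437, 0.1644]
ee_rot: [-0.001, 0.999, 0.039, -0.003]
contact_force: [0.9, -0.2, 0.4]
width: 0.0856
gripper_force: 0.0
```

Run:
```python
from h import *
st(); rel(.4244,-.0390,.12,-12.3)
```

```text
t 4.8 pos [ 0.5297 -0.1437  0.1644] yaw 4.51 tilt [-0.34  0.1 ] F [ 0.9 -0.2  0.4] w 0.0856 g 0.0
shift mm [ -96.5 -112.6   45.2] turn [-0.07  0.35 16.81]
```

Call:
servo_tool(series="-0.03 -0.035 0 0 0 5 0; -0.06 -0.07 0.015 0 0 10 0; -0.085 -0.1 0.03 0 0 14 0; -0.096 -0.113 0.045 0 0 16.8 0; -0.096 -0.113 0.045 0 0 16.8 0")

```text
clock: 5.3
position: [0.4231, -0.0373, 0.1192]
ee_rot: [-0.0, 0.994, -0.106, -0.003]
contact_force: [-0.3, 0.1, 0.5]
width: 0.0853
gripper_force: 0.0
```

Run:
```python
from h import *
im=snap("side").astype(int)
st(); rel(.4244,-.0390,.004,-12.3)
crop("side",180,80,380,330,2.4,"c3")
```

```text
t 5.35 pos [ 0.4263 -0.0387  0.1204] yaw -12.14 tilt [-0.04 -0.03] F [ 0.3 -0.7  0.8] w 0.0857 g 0.0
shift mm [ -1.7   0.6 116.4] turn [0.04 0.04 0.16]
```

View pics/c3.png

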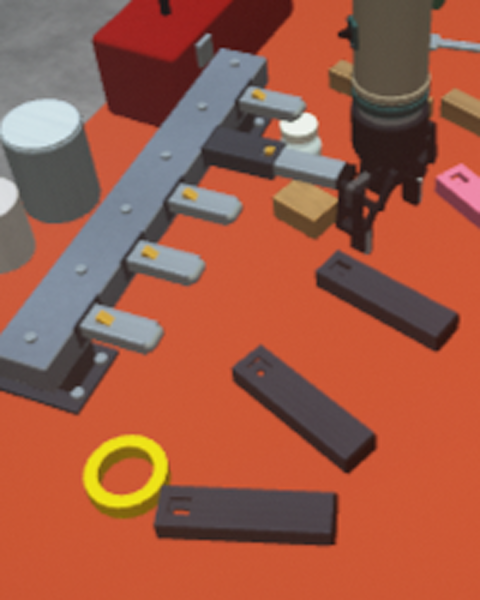

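The side crop shows the brass lock button standing in the sleeve's hole at crop (270,150) and the bar fully out, so the tele arm is locked. Now tube C.

Call:
servo_tool(series="-0.001 0 0.04 0 0 0 0; -0.001 0 0.08 0 0 0 0; -0.001 0 0.116 0 0 0 0; -0.001 0 0.116 0 0 0 0.5; -0.001 0 0.116 0 0 0 1", squeeze=70)

```text
clock: 5.9
position: [0.4281, -0.0397, 0.0047]
ee_rot: [0.0, 0.994, -0.107, 0.0]
contact_force: [0.4, 1.1, 1.0]
width: 0.0593
gripper_force: 0.0
```

Call:
servo_tool(series="0 0 0 0 0 0 1; 0 0 0 0 0 0 1; 0 0 0 0 0 0 1; 0 0 0 0 0 0 1")

```text
clock: 6.3
position: [0.4289, -0.0395, 0.0063]
ee_rot: [0.001, 0.994, -0.107, 0.003]
contact_force: [0.3, -2.0, 7.7]
width: 0.0426
gripper_force: 73.3
```

Run:
```python
from h import *
st(); p=place(0,.19); print(p); rel(*p,.076,4.55)
```

```text
t 6.3 pos [ 0.4289 -0.0395  0.0063] yaw -12.25 tilt [ 0.34 -0.11] F [ 0.3 -2.   7.7] w 0.0426 g 73.3
[ 0.49969879 -0.04347252]
shift mm [ 70.5 -11.1 -69.2] turn [  0.09  -0.34 -16.8 ]
```

Call:
servo_tool(series="0 0 -0.02 0 0 0 1; 0.015 -0.003 -0.05 0 0 -5 1; 0.04 -0.006 -0.07 0 0 -11 1; 0.07 -0.011 -0.072 0 0 -16.8 1; 0.07 -0.011 -0.072 0 0 -16.8 1")

```text
clock: 6.8
position: [0.5033, -0.0438, 0.0788]
ee_rot: [0.001, 0.999, 0.04, 0.005]
contact_force: [-0.0, 0.3, -2.8]
width: 0.0428
gripper_force: 72.2
```

Call:
servo_tool(series="0 0 0 0 0 0 1; 0 0 0 0 0 0 1; 0 0 0 0 0 0 1")

```text
clock: 7.1
position: [0.4955, -0.0424, 0.0759]
ee_rot: [-0.0, 0.999, 0.039, -0.001]
contact_force: [0.1, 0.0, -2.2]
width: 0.0426
gripper_force: 72.2
```

Run:
```python
from h import *
st(); p=place(0,.185); print(p); rel(*p,.0783,4.55)
crop("top",300,80,380,200,5,"c4")
im=snap("top").astype(int);r,g,b=im[...,0],im[...,1],im[...,2]
show(rects("top",(r<85)&(r>52)&(b>r),.098,100,(300,110,370,260)))
cv2.imwrite("pics/c4s.png",cv2.resize(eyes.get_image("side")[80:300,180:460,::-1],None,fx=2.8,fy=2.5))
```

```text
t 7.1 pos [ 0.4955 -0.0424  0.0759] yaw 4.52 tilt [-0.11  0.02] F [ 0.1  0.  -2.2] w 0.0426 g 72.2
[ 0.50468303 -0.04307587]
shift mm [ 9.1  1.4 -2.4] turn [-0.03  0.11 -0.03]
c (0.4416 -0.0463) size 66x39 ang 5.35 [340. 196.]
```

View pics/c4.png

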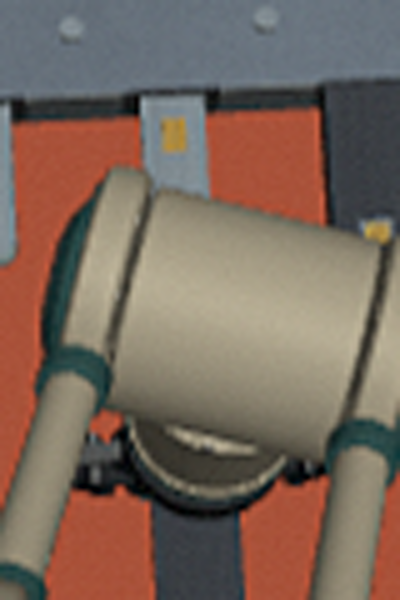

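Call:
servo_tool(series="0.005 0.0015 -0.0024 0 0 0 1; 0.009 0.0015 -0.0024 0 0 0 1; 0.009 0.0015 -0.0024 0 0 0 1; 0.009 0.0015 -0.0024 0 0 0 1")

```text
clock: 7.65
position: [0.5063, -0.0435, 0.0786]
ee_rot: [0.0, 0.999, 0.04, -0.0]
contact_force: [0.5, -0.4, -2.2]
width: 0.0425
gripper_force: 72.2
```

Run:
```python
from h import *
st(); p=place(0,.09); rel(*p,.0783,4.55)
im=snap("top").astype(int);r,g,b=im[...,0],im[...,1],im[...,2]
a=rects("top",(r<85)&(r>52)&(b>r),.098,100,(300,110,370,260)); show(a); c=a[0]; d=(.6891-c[0])/.9968; print('lat',c[1]+.0284+d*.0793)
```

```text
t 7.65 pos [ 0.5063 -0.0435  0.0786] yaw 4.54 tilt [-0.01 -0.  ] F [ 0.5 -0.4 -2.2] w 0.0425 g 72.2
shift mm [93.4 -0.6  0.3] turn [ 0.    0.01 -0.01]
c (0.4534 -0.0475) size 68x40 ang 4.27 [340. 192.]
lat -0.0003663483217095434
```

View pics/c4s.png

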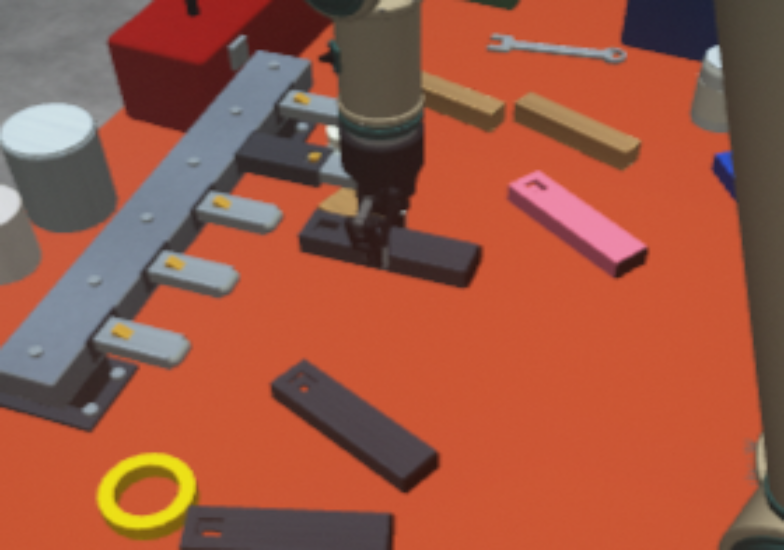

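Call:
servo_tool(series="0.01 -0.0005 0 0 0 0 1; 0.02 -0.0005 0 0 0 0 1; 0.03 -0.0005 0 0 0 0 1; 0.04 -0.0005 0 0 0 0 1; 0.04 -0.0005 0 0 0 0 1")

```text
clock: 8.2
position: [0.5484, -0.0399, 0.0787]
ee_rot: [0.0, 0.999, 0.04, 0.001]
contact_force: [-0.1, -0.2, -2.6]
width: 0.0426
gripper_force: 72.2
```

Call:
servo_tool(series="0.008 0 0 0 0 0 1; 0.016 0 0 0 0 0 1; 0.024 0 0 0 0 0 1; 0.032 0 0 0 0 0 1; 0.038 0 0 0 0 0 1")

```text
clock: 8.7
position: [0.5845, -0.0369, 0.0788]
ee_rot: [0.0, 0.999, 0.04, -0.0]
contact_force: [-3.1, 0.1, 0.1]
width: 0.0424
gripper_force: 72.3
```

Call:
servo_tool(series="0.006 0 0 0 0 0 1; 0.012 0 0 0 0 0 1; 0.016 0 0 0 0 0 1; 0.018 0 0 0 0 0 1; 0.02 0 0 0 0 0 1")

```text
clock: 9.2
position: [0.6043, -0.0353, 0.0789]
ee_rot: [0.0, 0.999, 0.04, 0.0]
contact_force: [-1.1, -0.5, 0.2]
width: 0.0428
gripper_force: 72.6
```

Run:
```python
from h import *
st(); p=place(0,.0805); rel(*p,.0783,4.55)
crop("side",180,80,380,260,3,"c5")
```

```text
t 9.2 pos [ 0.6043 -0.0353  0.0789] yaw 4.53 tilt [ 0.05 -0.01] F [-1.1 -0.5  0.2] w 0.0428 g 72.6
shift mm [ 4.6 -0.1  0.6] turn [ 0.02 -0.04 -0.02]
```

View pics/c5.png

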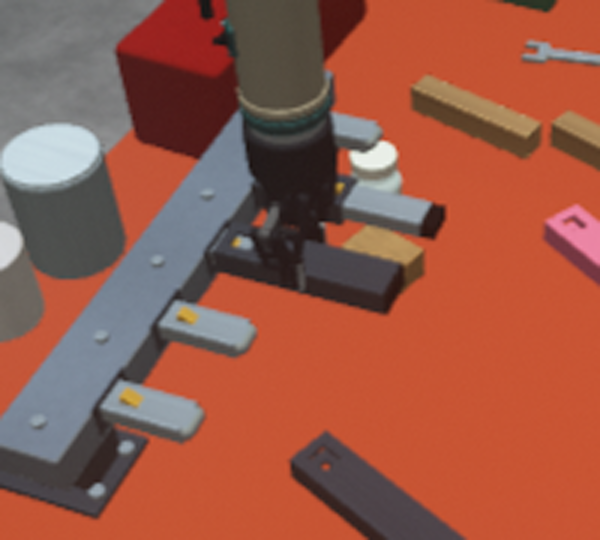

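The button is already showing in the tube's hole at crop (240,243). I'll push on until the tube seats against the rail.

Call:
servo_tool(series="0.002 0 0 0 0 0 1; 0.004 0 0 0 0 0 1; 0.005 0 0 0 0 0 1; 0.006 0 0 0 0 0 1; 0.006 0 0 0 0 0 1")

```text
clock: 9.75
position: [0.6098, -0.0347, 0.0784]
ee_rot: [0.0, 0.999, 0.04, -0.0]
contact_force: [0.8, -0.2, -3.5]
width: 0.0429
gripper_force: 72.2
```

Call:
servo_tool(series="0.001 0 0 0 0 0 1; 0.002 0 0 0 0 0 1; 0.003 0 0 0 0 0 1; 0.003 0 0 0 0 0 1")

```text
clock: 10.15
position: [0.6099, -0.0347, 0.0783]
ee_rot: [-0.0, 0.999, 0.04, -0.003]
contact_force: [-7.1, -1.0, 0.4]
width: 0.0426
gripper_force: 72.5
```

Run:
```python
from h import *
st()
im=snap("top").astype(int);r,g,b=im[...,0],im[...,1],im[...,2]
m=(r<85)&(r>52)&(b>r)
a=rects("top",m,.098,60,(315,110,355,260)); show(a)
ys,xs=np.where(m[110:260,330:345]); print('tail row',ys.max()+110, ray("top",[[338,ys.max()+110]],.098))
```

```text
t 10.15 pos [ 0.6099 -0.0347  0.0783] yaw 4.54 tilt [-0.35 -0.01] F [-7.1 -1.   0.4] w 0.0426 g 72.5
tail row 244 [[ 0.32121551 -0.04393986]]
```

Call:
servo_tool(series="-0.004 0 0 0 0 0 0.4; -0.004 0 0 0 0 0 0; -0.004 0 0 0 0 0 0; -0.004 0 -0.04 0 0 0 0; -0.004 0 -0.085 0 0 0 0")

```text
clock: 10.7
position: [0.6081, -0.0346, 0.1631]
ee_rot: [-0.0, 0.999, 0.04, -0.002]
contact_force: [1.3, 1.0, 0.8]
width: 0.0854
gripper_force: 0.0
```

Run:
```python
from h import *
st(); rel(.4445,.1352,.11,-18.96)
```

```text
t 10.7 pos [ 0.6081 -0.0346  0.1631] yaw 4.54 tilt [-0.19  0.04] F [1.3 1.  0.8] w 0.0854 g 0.0
shift mm [-149.5 -182.2   53.8] turn [-2.00e-02  1.90e-01  2.35e+01]
```

Call:
servo_tool(series="-0.03 -0.036 0 0 0 4 0; -0.06 -0.073 0 0 0 9 0; -0.09 -0.11 0.01 0 0 14 0; -0.12 -0.146 0.03 0 0 19 0; -0.15 -0.182 0.054 0 0 23.5 0")

```text
clock: 11.2
position: [0.4473, 0.1339, 0.1121]
ee_rot: [-0.001, 0.986, -0.167, 0.002]
contact_force: [0.3, 1.4, -0.0]
width: 0.0853
gripper_force: 0.0
```

Call:
servo_tool(series="0 0 0 0 0 0 0; 0 0 0 0 0 0 0")

```text
clock: 11.4
position: [0.4471, 0.1332, 0.1115]
ee_rot: [-0.0, 0.987, -0.163, 0.001]
contact_force: [1.1, -0.3, 0.2]
width: 0.0853
gripper_force: 0.0
```

Run:
```python
from h import *
st(); rel(.4445,.1352,.004,-18.96)
```

```text
t 11.4 pos [0.4471 0.1332 0.1115] yaw -18.8 tilt [ 0.06 -0.01] F [ 1.1 -0.3  0.2] w 0.0853 g 0.0
shift mm [ -3.2  -1.  107.5] turn [-0.02 -0.06  0.16]
```

Call:
servo_tool(series="-0.003 -0.001 0.035 0 0 0 0; -0.003 -0.001 0.075 0 0 0 0; -0.003 -0.001 0.107 0 0 0 0; -0.003 -0.001 0.107 0 0 0 0.5; -0.003 -0.001 0.107 0 0 0 1", squeeze=70)

```text
clock: 11.9
position: [0.4466, 0.1339, 0.0049]
ee_rot: [-0.0, 0.986, -0.165, 0.001]
contact_force: [-0.3, 0.4, 0.1]
width: 0.0593
gripper_force: 0.0
```

Call:
servo_tool(series="0 0 0 0 0 0 1; 0 0 0 0 0 0 1; 0 0 0 0 0 0 1; 0 0 0 0 0 0 1")

```text
clock: 12.3
position: [0.4474, 0.1345, 0.0065]
ee_rot: [-0.001, 0.986, -0.165, 0.003]
contact_force: [1.6, -0.9, 7.3]
width: 0.0427
gripper_force: 73.3
```

Run:
```python
from h import *
st(); z=manip.get_state()['position'][2]; p=place(.1,.187); print(p); rel(*p,z+.072,4.55)
```

```text
t 12.3 pos [0.4474 0.1345 0.0065] yaw -18.96 tilt [0.36 0.03] F [ 1.6 -0.9  7.3] w 0.0427 g 73.3
[0.49475643 0.05645032]
shift mm [ 70.6  58.2 -71.7] turn [ -0.07  -0.36 -23.51]
```

Call:
servo_tool(series="0 0 -0.03 0 0 0 1; 0.015 0.018 -0.06 0 0 -6 1; 0.03 0.035 -0.072 0 0 -12 1; 0.05 0.05 -0.072 0 0 -18 1; 0.07 0.058 -0.072 0 0 -23.5 1")

```text
clock: 12.8
position: [0.4921, 0.0556, 0.0778]
ee_rot: [0.0, 0.999, 0.042, 0.001]
contact_force: [-0.2, 0.7, -2.4]
width: 0.0425
gripper_force: 72.6
```

Call:
servo_tool(series="0 0 0 0 0 0 1; 0 0 0 0 0 0 1; 0 0 0 0 0 0 1; 0 0 0 0 0 0 1")

```text
clock: 13.2
position: [0.4909, 0.0574, 0.0762]
ee_rot: [-0.0, 0.999, 0.04, -0.001]
contact_force: [0.2, 0.1, -2.4]
width: 0.0426
gripper_force: 72.6
```

```bash
cat >> h.py <<'E'
def tail(k,roi):
    im=snap("top").astype(int);r,g,b=im[...,0],im[...,1],im[...,2]
    m=(r<85)&(r>52)&(b>r)
    a=np.radians(RY); ex=np.array([np.cos(a),np.sin(a)]); ey=np.array([-ex[1],ex[0]]); f=place(k,0)
    for c in rects("top",m,.098,100,roi):
        show([c]); v=np.array(c[:2])-f; print('lat mm',1000*v@ey,'d',-v@ex)
E
python3 - <<'E'
from h import *
st(); rel(*place(.1,.187),.0785,4.55)
u=proj("top",[*place(.1,.26),.098])[0].round().astype(int); print(u)
tail(.1,(u[0]-30,u[1]-45,u[0]+30,u[1]+45))
E
```

```text
t 13.2 pos [0.4909 0.0574 0.0762] yaw 4.56 tilt [-0.06  0.01] F [ 0.2  0.1 -2.4] w 0.0426 g 72.6
shift mm [ 3.8  1.2 -2.3] turn [-0.01  0.06  0.01]
[301 202]
c (0.4370 0.0524) size 63x38 ang 1.61 [301. 197.]
lat mm 0.5676489707556058 d 0.2449375989014074
```

Call:
servo_tool(series="0.004 0.001 -0.0023 0 0 0 1; 0.006 0.001 -0.0023 0 0 0 1; 0.006 0.001 -0.0023 0 0 0 1; 0.006 0.001 -0.0023 0 0 0 1; 0.015 0.001 -0.0023 0 0 0 1")

```text
clock: 13.75
position: [0.5056, 0.057, 0.0784]
ee_rot: [-0.0, 0.999, 0.04, -0.001]
contact_force: [-0.9, 0.3, -1.0]
width: 0.0424
gripper_force: 72.6
```

Run:
```python
from h import *
st(); rel(*place(.1,.0795),.0785,4.55)
```

```text
t 13.75 pos [0.5056 0.057  0.0784] yaw 4.54 tilt [-0.14 -0.  ] F [-0.9  0.3 -1. ] w 0.0424 g 72.6
shift mm [96.6 -0.3 -0.4] turn [-0.01  0.14 -0.01]
```

Call:
servo_tool(series="0.01 0 0 0 0 0 1; 0.02 0 0 0 0 0 1; 0.03 0 0 0 0 0 1; 0.04 0 0 0 0 0 1; 0.05 0 0 0 0 0 1")

```text
clock: 14.25
position: [0.5579, 0.061, 0.0785]
ee_rot: [0.0, 0.999, 0.04, -0.0]
contact_force: [0.9, -1.0, -2.3]
width: 0.0428
gripper_force: 72.5
```

Call:
servo_tool(series="0.008 0 0 0 0 0 1; 0.016 0 0 0 0 0 1; 0.024 0 0 0 0 0 1; 0.032 0 0 0 0 0 1; 0.038 0 0 0 0 0 1")

```text
clock: 14.75
position: [0.5963, 0.0639, 0.0792]
ee_rot: [0.0, 0.999, 0.04, 0.001]
contact_force: [-0.9, 0.3, -2.3]
width: 0.0423
gripper_force: 72.6
```

Run:
```python
from h import *
st(); rel(*place(.1,.0795),.0785,4.55)
```

```text
t 14.75 pos [0.5963 0.0639 0.0792] yaw 4.54 tilt [ 0.13 -0.  ] F [-0.9  0.3 -2.3] w 0.0423 g 72.6
shift mm [ 5.7 -0.6  0.7] turn [ 0.01 -0.13 -0.01]
```

Call:
servo_tool(series="0.002 -0.0003 0 0 0 0 1; 0.004 -0.0003 0 0 0 0 1; 0.006 -0.0003 0 0 0 0 1; 0.008 -0.0003 0 0 0 0 1; 0.009 -0.0003 0 0 0 0 1")

```text
clock: 15.25
position: [0.5995, 0.0647, 0.0779]
ee_rot: [0.0, 0.999, 0.04, -0.004]
contact_force: [-8.1, -0.9, 1.0]
width: 0.0426
gripper_force: 72.9
```

Run:
```python
from h import *
st(); rel(*place(.1,.0795),.0785,4.55); crop("side",180,80,380,260,3,"c6")
```

```text
t 15.25 pos [0.5995 0.0647 0.0779] yaw 4.54 tilt [-0.51 -0.04] F [-8.1 -0.9  1. ] w 0.0426 g 72.9
shift mm [ 2.4 -0.1 -0.6] turn [-0.    0.51 -0.01]
```

View pics/c6.png

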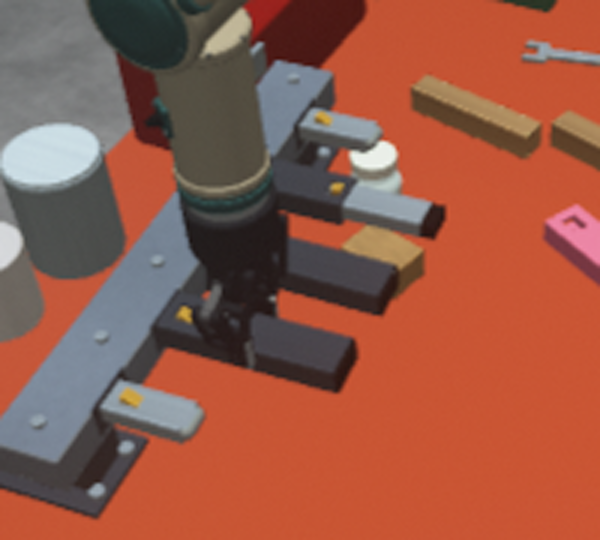

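Tube B's mouth is against the rail with its button up through the hole, at crop (185,313). Next is tube A.

Call:
servo_tool(series="-0.006 0 0 0 0 0 0.4; -0.006 0 0 0 0 0 0; -0.006 0 0 0 0 0 0; -0.006 0 -0.04 0 0 0 0; -0.006 0 -0.085 0 0 0 0")

```text
clock: 15.8
position: [0.597, 0.0644, 0.163]
ee_rot: [-0.0, 0.999, 0.04, -0.002]
contact_force: [0.7, -0.2, -0.6]
width: 0.0854
gripper_force: 0.0
```

Run:
```python
from h import *
st(); rel(.4375,.273,.11,20.95)
```

```text
t 15.8 pos [0.597  0.0644 0.163 ] yaw 4.53 tilt [-0.19  0.  ] F [ 0.7 -0.2 -0.6] w 0.0854 g 0.0
shift mm [-142.3 -220.5   53.6] turn [ -0.04   0.19 -16.42]
```

Call:
servo_tool(series="-0.025 -0.04 0 0 0 0 0; -0.05 -0.08 0 0 0 -4 0; -0.075 -0.12 0 0 0 -8 0; -0.1 -0.16 0.02 0 0 -12 0; -0.125 -0.195 0.04 0 0 -16.4 0")

```text
clock: 16.3
position: [0.4582, 0.251, 0.1246]
ee_rot: [-0.001, 0.983, 0.183, 0.003]
contact_force: [0.1, 0.6, -0.2]
width: 0.0853
gripper_force: 0.0
```

Run:
```python
from h import *
st(); rel(.4375,.273,.06,20.95)
```

```text
t 16.3 pos [0.4582 0.251  0.1246] yaw 21.1 tilt [0.28 0.13] F [ 0.1  0.6 -0.2] w 0.0853 g 0.0
shift mm [-11.7 -27.9  64.5] turn [-0.02 -0.31  0.15]
```

Call:
servo_tool(series="-0.012 -0.027 0.02 0 0 0 0; -0.012 -0.027 0.05 0 0 0 0; -0.012 -0.027 0.06 0 0 0 0; -0.012 -0.027 0.06 0 0 0 0")

```text
clock: 16.7
position: [0.4365, 0.2696, 0.0627]
ee_rot: [0.0, 0.983, 0.182, -0.001]
contact_force: [-0.0, -0.1, 0.1]
width: 0.0851
gripper_force: 0.0
```

Run:
```python
from h import *
st(); rel(.4375,.273,.004,20.95)
```

```text
t 16.7 pos [0.4365 0.2696 0.0627] yaw 20.94 tilt [-0.1  -0.06] F [-0.  -0.1  0.1] w 0.0851 g 0.0
shift mm [ 2.2 -2.8 58.7] turn [ 0.02  0.12 -0.01]
```

Call:
servo_tool(series="0.002 -0.003 0.03 0 0 0 0; 0.002 -0.003 0.0585 0 0 0 0; 0.002 -0.003 0.0585 0 0 0 0.5; 0.002 -0.003 0.0585 0 0 0 1; 0.002 -0.003 0.0585 0 0 0 1", squeeze=70)

```text
clock: 17.2
position: [0.4395, 0.2737, 0.0069]
ee_rot: [-0.0, 0.983, 0.181, 0.002]
contact_force: [1.3, -5.8, 2.7]
width: 0.0441
gripper_force: 1.5
```

Call:
servo_tool(series="0 0 0 0 0 0 1; 0 0 0 0 0 0 1; 0 0 0 0 0 0 1; 0 0 0 0 0 0 1")

```text
clock: 17.6
position: [0.4396, 0.274, 0.0072]
ee_rot: [-0.0, 0.983, 0.182, 0.002]
contact_force: [0.8, -1.5, 7.4]
width: 0.0422
gripper_force: 74.0
```

Run:
```python
from h import *
st(); z=manip.get_state()['position'][2]; p=place(.2,.19); print(p); rel(*p,z+.072,4.55)
```

```text
t 17.6 pos [0.4396 0.274  0.0072] yaw 20.93 tilt [0.27 0.09] F [ 0.8 -1.5  7.4] w 0.0422 g 74.0
[0.48383298 0.15589718]
shift mm [ -0.5 126.1 -72. ] turn [-0.03 -0.29 16.38]
```

Call:
servo_tool(series="0 0 -0.045 0 0 0 1; 0 0.02 -0.072 0 0 0 1; 0 0.05 -0.072 0 0 4 1; 0 0.085 -0.072 0 0 10 1; 0 0.12 -0.072 0 0 16.4 1")

```text
clock: 18.1
position: [0.4808, 0.1604, 0.0782]
ee_rot: [-0.0, 0.999, 0.038, 0.001]
contact_force: [0.5, 0.6, -2.2]
width: 0.0425
gripper_force: 73.0
```

Call:
servo_tool(series="0 0.004 0 0 0 0 1; 0 0.004 0 0 0 0 1; 0 0.004 0 0 0 0 1; 0 0.004 0 0 0 0 1")

```text
clock: 18.5
position: [0.4802, 0.1582, 0.0772]
ee_rot: [-0.0, 0.999, 0.04, -0.0]
contact_force: [-0.1, -0.5, -2.3]
width: 0.0426
gripper_force: 72.9
```

Run:
```python
from h import *
st(); rel(*place(.2,.187),.0792,4.55)
u=proj("top",[*place(.2,.26),.098])[0].round().astype(int); print(u)
tail(.2,(u[0]-30,u[1]-45,u[0]+30,u[1]+45))
```

```text
t 18.5 pos [0.4802 0.1582 0.0772] yaw 4.62 tilt [-0.02  0.02] F [-0.1 -0.5 -2.3] w 0.0426 g 72.9
shift mm [ 6.4  2.6 -2. ] turn [-0.02  0.01  0.07]
[261 205]
```

Call:
servo_tool(series="0.004 0.0024 -0.002 0 0 0 1; 0.006 0.0024 -0.002 0 0 0 1; 0.006 0.0024 -0.002 0 0 0 1; 0.006 0.0024 -0.002 0 0 0 1; 0.012 0.0024 -0.002 0 0 0 1")

```text
clock: 19.05
position: [0.492, 0.1558, 0.0789]
ee_rot: [0.0, 0.999, 0.04, -0.001]
contact_force: [-0.3, 0.5, -2.1]
width: 0.0429
gripper_force: 72.9
```

Run:
```python
from h import *
st(); rel(*place(.2,.0795),.0792,4.55)
```

```text
t 19.05 pos [0.492  0.1558 0.0789] yaw 4.55 tilt [-0.09 -0.02] F [-0.3  0.5 -2.1] w 0.0429 g 72.9
shift mm [102.4  -0.7  -0.4] turn [0.01 0.09 0.  ]
```

Call:
servo_tool(series="0.01 -0.0005 0 0 0 0 1; 0.02 -0.0005 0 0 0 0 1; 0.03 -0.0005 0 0 0 0 1; 0.04 -0.0005 0 0 0 0 1; 0.05 -0.0005 0 0 0 0 1")

```text
clock: 19.55
position: [0.5438, 0.1604, 0.079]
ee_rot: [0.0, 0.999, 0.04, 0.0]
contact_force: [0.6, 0.1, -2.0]
width: 0.0424
gripper_force: 72.9
```

Call:
servo_tool(series="0.008 0 0 0 0 0 1; 0.016 0 0 0 0 0 1; 0.024 0 0 0 0 0 1; 0.032 0 0 0 0 0 1; 0.038 0 0 0 0 0 1")

```text
clock: 20.05
position: [0.5819, 0.1635, 0.0796]
ee_rot: [-0.0, 0.999, 0.04, 0.001]
contact_force: [-0.4, 0.5, 1.2]
width: 0.0424
gripper_force: 73.3
```

Run:
```python
from h import *
st(); rel(*place(.2,.0795),.0792,4.55)
```

```text
t 20.05 pos [0.5819 0.1635 0.0796] yaw 4.54 tilt [0.1  0.01] F [-0.4  0.5  1.2] w 0.0424 g 73.3
shift mm [12.2 -0.3  0.4] turn [ 0.   -0.1  -0.01]
```

Call:
servo_tool(series="0.004 0 0 0 0 0 1; 0.008 0 0 0 0 0 1; 0.011 0 0 0 0 0 1; 0.013 0 0 0 0 0 1; 0.015 0 0 0 0 0 1")

```text
clock: 20.55
position: [0.5904, 0.1641, 0.0783]
ee_rot: [0.0, 0.999, 0.039, -0.006]
contact_force: [-11.9, -0.5, 5.5]
width: 0.0424
gripper_force: 73.8
```

Run:
```python
from h import *
st(); rel(*place(.2,.0795),.0792,4.55)
```

```text
t 20.55 pos [0.5904 0.1641 0.0783] yaw 4.52 tilt [-0.64 -0.07] F [-11.9  -0.5   5.5] w 0.0424 g 73.8
shift mm [ 3.6 -0.3 -1. ] turn [ 0.02  0.64 -0.03]
```

Call:
servo_tool(series="-0.007 0 0 0 0 0 0.4; -0.007 0 0 0 0 0 0; -0.007 0 0 0 0 0 0; -0.007 0 -0.04 0 0 0 0; -0.007 0 -0.09 0 0 0 0")

```text
clock: 21.05
position: [0.5875, 0.1636, 0.1678]
ee_rot: [0.0, 0.999, 0.04, -0.002]
contact_force: [0.9, -0.0, 1.7]
width: 0.0856
gripper_force: 0.0
```

Run:
```python
from h import *
st(); print(np.degrees(manip.get_state()['qpos']).round(1)); rel(.582,-.3937,.15,-11.7)
```

```text
t 21.05 pos [0.5875 0.1636 0.1678] yaw 4.53 tilt [-0.28 -0.06] F [ 0.9 -0.   1.7] w 0.0856 g 0.0
[ 9.  21.2 87.4 -0.  71.7 94.5]
shift mm [-49.5 555.1  18.3] turn [ 0.08  0.27 16.23]
```

Call:
servo_tool(series="0 0.045 0 0 0 0 0; 0 0.09 0 0 0 0 0; 0 0.135 0 0 0 0 0; 0 0.18 0 0 0 0 0; 0 0.225 0 0 0 0 0")

```text
clock: 21.55
position: [0.6072, -0.0623, 0.1697]
ee_rot: [0.0, 0.999, 0.04, 0.001]
contact_force: [0.3, 0.7, -0.1]
width: 0.0853
gripper_force: 0.0
```

Call:
servo_tool(series="-0.01 0.045 0 0 0 0 0; -0.02 0.09 0 0 0 0 0; -0.03 0.135 0 0 0 0 0; -0.04 0.18 0 0 0 0 0; -0.05 0.225 0 0 0 0 0")

```text
clock: 22.05
position: [0.5745, -0.291, 0.1696]
ee_rot: [0.001, 0.999, 0.039, 0.001]
contact_force: [0.9, -0.2, -0.2]
width: 0.0852
gripper_force: 0.0
```

Run:
```python
from h import *
st()
im=snap("top","t2").astype(int);r,g,b=im[...,0],im[...,1],im[...,2]
show(rects("top",(r>115)&(r<175)&(r-b>30)&(r-b<75)&(g>100),.032,60,(190,60,520,330)))
crop("top",220,60,500,270,2.8,"c7"); rel(.582,-.3937,.1,-11.7)
```

```text
t 22.05 pos [ 0.5745 -0.291   0.1696] yaw 4.53 tilt [ 0.1  -0.07] F [ 0.9 -0.2 -0.2] w 0.0852 g 0.0
c (0.1150 -0.1226) size 114x50 ang 63.31 [364. 322.]
c (0.1480 -0.1910) size 188x55 ang 55.66 [395. 313.]
c (0.2508 0.0369) size 274x134 ang 57.10 [307. 271.]
c (0.4553 -0.5069) size 47x21 ang -31.29 [512. 197.]
c (0.4962 -0.4528) size 98x41 ang 80.94 [492. 180.]
c (0.5854 -0.3944) size 35x31 ang -11.69 [470. 149.]
c (0.5724 -0.3345) size 66x24 ang -32.04 [446. 153.]
c (0.5743 -0.1155) size 58x19 ang 0.78 [367. 151.]
c (0.6928 -0.4765) size 71x17 ang 59.78 [500. 109.]
c (0.6950 -0.3989) size 131x15 ang -31.25 [470. 109.]
c (0.8089 -0.5174) size 46x35 ang -1.27 [514.  68.]
shift mm [ 0.6 98.1 69.7] turn [ 0.28 -0.11 15.91]
```

View pics/c7.png

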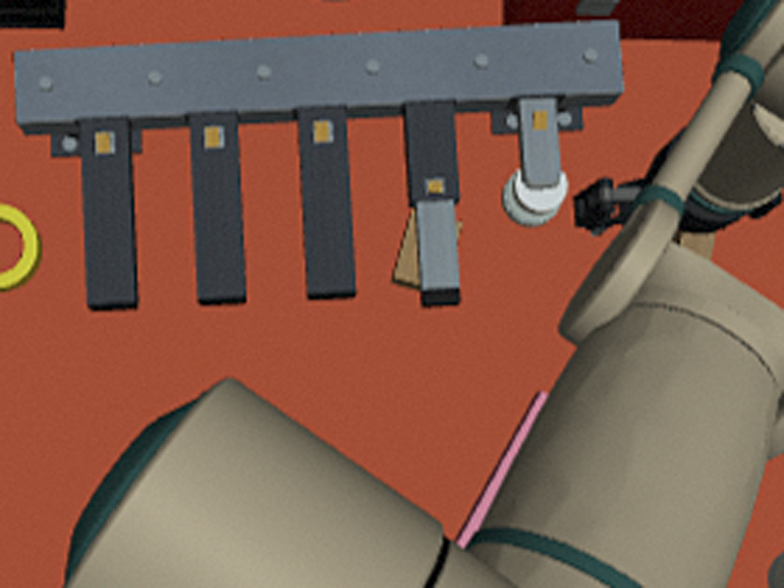

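The picture shows all three tubes home, with buttons through the holes at crop (104,142), (213,137) and (322,131). The lock button is out at (435,186). Now the battens.

Call:
servo_tool(series="0 0.03 0 0 0 5 0; 0.001 0.06 0.02 0 0 10 0; 0.001 0.085 0.045 0 0 15 0; 0.001 0.098 0.07 0 0 16 0; 0.001 0.098 0.07 0 0 16 0")

```text
clock: 22.65
position: [0.5815, -0.3864, 0.095]
ee_rot: [-0.002, 0.995, -0.101, -0.003]
contact_force: [-0.4, 0.1, -0.9]
width: 0.0854
gripper_force: 0.0
```

Run:
```python
from h import *
st()
im=snap("side").astype(int);r,g,b=im[...,0],im[...,1],im[...,2]
show(rects("side",(r>100)&(r-b>25)&(r-b<85)&(g>85)&(r-g<40),.032,60,(300,90,430,160)))
crop("side",280,40,480,190,4,"c8"); rel(.582,-.3937,.006,-11.7)
```

```text
t 22.65 pos [ 0.5815 -0.3864  0.095 ] yaw -11.56 tilt [-0.29  0.21] F [-0.4  0.1 -0.9] w 0.0854 g 0.0
c (0.4143 -0.3839) size 138x31 ang -16.52 [384. 129.]
c (0.5766 -0.3850) size 154x28 ang -11.86 [339. 116.]
c (0.3261 -0.4608) size 377x85 ang -75.42 [420. 124.]
shift mm [ 0.4  8.3 93. ] turn [-0.05  0.04  0.25]
```

View pics/c8.png

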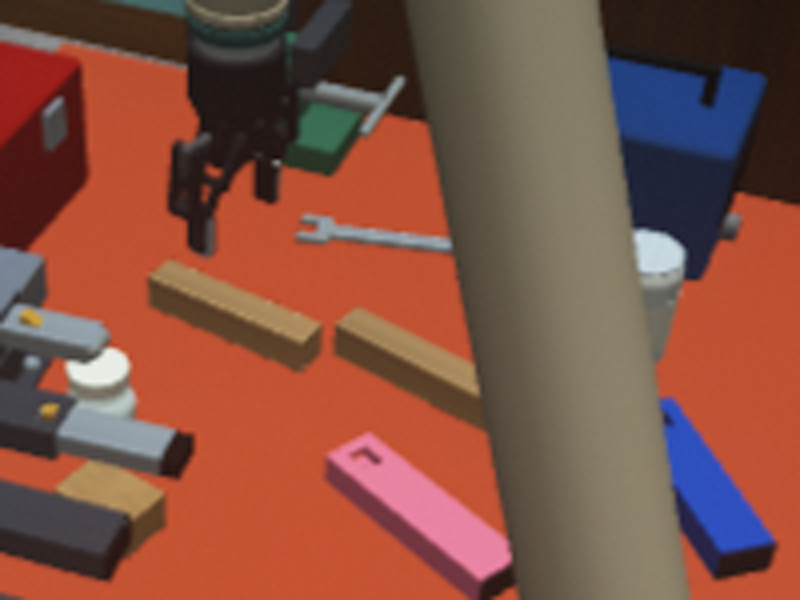

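Call:
servo_tool(series="0 0.002 0.03 0 0 0 0; 0 0.002 0.05 0 0 0 0; 0 0.002 0.05 0 0 0 0; 0 0.002 0.05 0 0 0 0")

```text
clock: 23.15
position: [0.5837, -0.3877, 0.051]
ee_rot: [0.001, 0.995, -0.099, 0.001]
contact_force: [1.1, -0.5, 1.1]
width: 0.0855
gripper_force: 0.0
```

Run:
```python
from h import *
st(); rel(.582,-.3937,.006,-11.7)
```

```text
t 23.15 pos [ 0.5837 -0.3877  0.051 ] yaw -11.4 tilt [ 0.11 -0.07] F [ 1.1 -0.5  1.1] w 0.0855 g 0.0
shift mm [-0.6  6.2 45. ] turn [ 0.05 -0.12  0.3 ]
```

Call:
servo_tool(series="0 0.006 0.01 0 0 0.2 0; 0 0.006 0.03 0 0 0.2 0; 0 0.006 0.044 0 0 0.2 0.3; 0 0.006 0.044 0 0 0.2 0.7; 0 0.006 0.044 0 0 0.2 1", squeeze=50)

```text
clock: 23.65
position: [0.5816, -0.3942, 0.0052]
ee_rot: [0.0, 0.995, -0.102, 0.0]
contact_force: [-0.3, -0.0, 0.1]
width: 0.0438
gripper_force: 0.0
```

Call:
servo_tool(series="0 0 0 0 0 0 1; 0 0 0 0 0 0 1; 0 0 0 0 0 0 1; 0 0 0 0 0 0 1; 0 0 0 0 0 0 1")

```text
clock: 24.15
position: [0.5821, -0.3945, 0.0062]
ee_rot: [0.001, 0.995, -0.102, 0.001]
contact_force: [-0.2, 0.4, 4.9]
width: 0.0311
gripper_force: 51.1
```

Run:
```python
from h import *
st(); p=place(.15,.065); print(p,place(.15,.14)); rel(*p,.18,94.55)
```

```text
t 24.15 pos [ 0.5821 -0.3945  0.0062] yaw -11.66 tilt [ 0.09 -0.08] F [-0.2  0.4  4.9] w 0.0311 g 51.1
[0.61240549 0.11597089] [0.53764186 0.11002121]
shift mm [ -73.2 -505.9 -174.5] turn [ 1.3000e-01 -2.0000e-02 -1.0621e+02]
```

Call:
servo_tool(series="0 0 -0.045 0 0 0 1; 0 0 -0.09 0 0 0 1; 0 -0.02 -0.13 0 0 -8 1; -0.005 -0.055 -0.155 0 0 -16 1; -0.012 -0.1 -0.165 0 0 -24 1")

```text
clock: 24.65
position: [0.5912, -0.295, 0.1731]
ee_rot: [0.002, 0.994, 0.109, 0.002]
contact_force: [0.9, 0.1, -0.3]
width: 0.0308
gripper_force: 50.5
```

Run:
```python
from h import *
st(); rel(*place(.15,.065),.18,94.55)
```

```text
t 24.65 pos [ 0.5912 -0.295   0.1731] yaw 12.53 tilt [ 0.27 -0.21] F [ 0.9  0.1 -0.3] w 0.0308 g 50.5
shift mm [ 109.9 -396.6   -8.3] turn [ 3.700e-01  1.000e-02 -8.202e+01]
```

Call:
servo_tool(series="0.011 -0.04 0 0 0 -8 1; 0.022 -0.08 0 0 0 -16 1; 0.033 -0.12 -0.005 0 0 -24 1; 0.044 -0.16 -0.008 0 0 -32 1; 0.055 -0.198 -0.008 0 0 -40 1")

```text
clock: 25.15
position: [0.6009, -0.0866, 0.178]
ee_rot: [-0.0, 0.896, 0.444, -0.0]
contact_force: [0.3, 0.9, -1.5]
width: 0.0312
gripper_force: 50.5
```

Call:
servo_tool(series="0.034 -0.023 0 0 0 -8.4 1; 0.068 -0.046 0 0 0 -16.8 1; 0.102 -0.07 0 0 0 -25.2 1; 0.136 -0.093 0 0 0 -33.6 1; 0.167 -0.115 0 0 0 -41.5 1")

```text
clock: 25.65
position: [0.6117, 0.1159, 0.1774]
ee_rot: [-0.0, 0.681, 0.732, -0.0]
contact_force: [0.9, 0.2, -0.9]
width: 0.0313
gripper_force: 50.5
```

Run:
```python
from h import *
st(); rel(*place(.15,.065),.14,94.55)
```

```text
t 25.65 pos [0.6117 0.1159 0.1774] yaw 94.19 tilt [-0.08 -0.  ] F [ 0.9  0.2 -0.9] w 0.0313 g 50.5
shift mm [ 0.   0.7 37.4] turn [-0.08 -0.01 -0.36]
```

Call:
servo_tool(series="0 0.0007 0.02 0 0 0 1; 0 0.0007 0.04 0 0 0 1; 0 0.0007 0.06 0 0 0 1; 0 0.0007 0.066 0 0 0 1; 0 0.0007 0.066 0 0 0 1")

```text
clock: 26.15
position: [0.612, 0.1139, 0.1107]
ee_rot: [-0.001, 0.683, 0.73, -0.001]
contact_force: [1.0, -0.2, -0.6]
width: 0.031
gripper_force: 50.5
```

Run:
```python
from h import *
st(); rel(*place(.15,.065),.1042,94.55); crop("side",150,60,400,260,3,"c9")
im=snap("top").astype(int);r,g,b=im[...,0],im[...,1],im[...,2]
show(rects("top",(r>115)&(r<175)&(r-b>30)&(r-b<75)&(g>100),.032,60,(430,60,520,330)))
```

```text
t 26.15 pos [0.612  0.1139 0.1107] yaw 93.84 tilt [-0.19 -0.02] F [ 1.  -0.2 -0.6] w 0.031 g 50.5
shift mm [2.  0.6 6.5] turn [-0.19  0.01 -0.71]
c (0.4111 -0.3891) size 158x31 ang -16.74 [468. 213.]
```

View pics/c9.png

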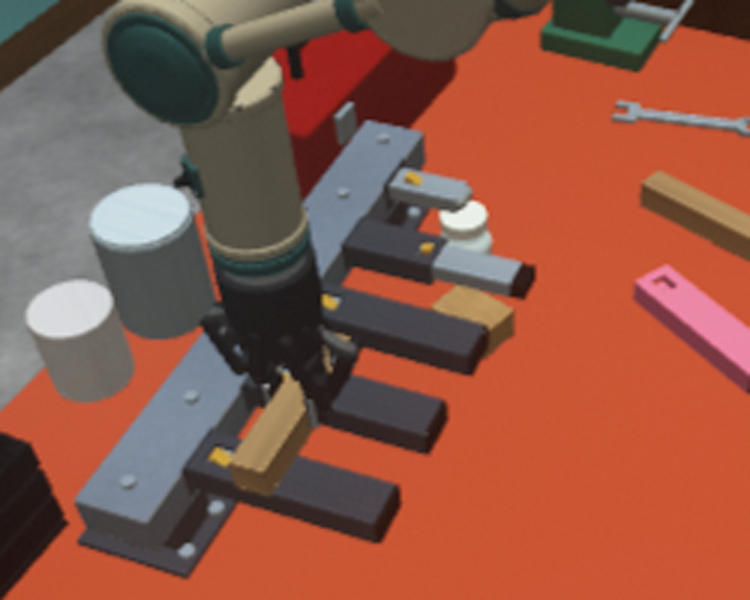

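The batten hangs just above tubes A and B at crop (272,440), in front of the buttons. Batten 2 hasn't moved. I'll lower and release.

Call:
servo_tool(series="0.002 0.0006 0.003 0 0 -0.5 1; 0.002 0.0006 0.0055 0 0 -0.5 1; 0.002 0.0006 0.0065 0 0 -0.5 1; 0.002 0.0006 0.0068 0 0 -0.5 1; 0.002 0.0006 0.0068 0 0 -0.5 1")

```text
clock: 26.75
position: [0.6136, 0.116, 0.1054]
ee_rot: [0.0, 0.68, 0.733, 0.0]
contact_force: [0.7, 0.7, -0.7]
width: 0.031
gripper_force: 50.5
```

Call:
servo_tool(series="0 0 0 0 0 0 0.6; 0 0 0 0 0 0 0.3; 0 0 0 0 0 0 0.2; 0 0 -0.03 0 0 0 0; 0 0 -0.075 0 0 0 0")

```text
clock: 27.25
position: [0.6114, 0.1159, 0.1781]
ee_rot: [-0.002, 0.68, 0.733, -0.003]
contact_force: [1.1, 0.7, 0.4]
width: 0.0851
gripper_force: 0.0
```

Run:
```python
from h import *
st(); rel(.411,-.389,.16,-16.74)
```

```text
t 27.25 pos [0.6114 0.1159 0.1781] yaw 94.33 tilt [-0.42 -0.04] F [1.1 0.7 0.4] w 0.0851 g 0.0
shift mm [-488.3 -237.8   19.9] turn [ -0.28   0.41 111.07]
```

Call:
servo_tool(series="-0.033 -0.016 0 0 0 7 0; -0.066 -0.032 0 0 0 15 0; -0.098 -0.048 0 0 0 22 0; -0.13 -0.064 0 0 0 30 0; -0.163 -0.079 0 0 0 37 0")

```text
clock: 27.75
position: [0.5464, -0.0535, 0.1806]
ee_rot: [0.0, 0.879, 0.478, 0.0]
contact_force: [0.9, -0.7, 0.3]
width: 0.0856
gripper_force: 0.0
```

Call:
servo_tool(series="-0.036 0.007 0 0 0 7 0; -0.072 0.014 0 0 0 15 0; -0.107 0.021 0 0 0 22 0; -0.142 0.028 0 0 0 30 0; -0.178 0.035 0 0 0 37 0")

```text
clock: 28.25
position: [0.4799, -0.2224, 0.1807]
ee_rot: [0.0, 0.985, 0.174, 0.0]
contact_force: [0.2, -0.4, 0.9]
width: 0.0854
gripper_force: 0.0
```

Call:
servo_tool(series="-0.024 0.027 0 0 0 7 0; -0.048 0.054 0 0 0 15 0; -0.073 0.081 0.02 0 0 22 0; -0.097 0.108 0.05 0 0 30 0; -0.121 0.135 0.08 0 0 37 0")

```text
clock: 28.75
position: [0.4137, -0.3916, 0.1003]
ee_rot: [0.001, 0.989, -0.148, 0.001]
contact_force: [1.0, -0.3, -0.5]
width: 0.0855
gripper_force: 0.0
```

Run:
```python
from h import *
st(); rel(.411,-.389,.05,-16.74)
im=snap("side").astype(int);r,g,b=im[...,0],im[...,1],im[...,2]
show(rects("side",(r>100)&(r-b>25)&(r-b<85)&(g>85)&(r-g<40),.032,60,(300,90,430,160)))
im=snap("top","t3").astype(int);r,g,b=im[...,0],im[...,1],im[...,2]
show(rects("top",(r>115)&(r<185)&(r-b>30)&(r-b<80)&(g>100),.130,60,(200,90,360,180)))
```

```text
t 28.75 pos [ 0.4137 -0.3916  0.1003] yaw -16.97 tilt [ 0.1  -0.11] F [ 1.  -0.3 -0.5] w 0.0855 g 0.0
shift mm [-3.4 -1.8 50.3] turn [ 0.08 -0.13 -0.23]
c (0.4047 -0.3798) size 157x29 ang -16.52 [387. 130.]
c (0.6092 0.1171) size 159x33 ang -85.23 [276. 125.]
```

Call:
servo_tool(series="-0.003 -0.0015 0.04 0 0 -0.2 0; -0.003 -0.0015 0.06 0 0 -0.2 0; -0.003 -0.0015 0.06 0 0 -0.2 0; -0.003 -0.0015 0.06 0 0 -0.2 0")

```text
clock: 29.25
position: [0.4122, -0.3875, 0.0411]
ee_rot: [0.0, 0.99, -0.143, 0.0]
contact_force: [1.0, -0.3, 1.7]
width: 0.0855
gripper_force: 0.0
```

Run:
```python
from h import *
st(); rel(.411,-.389,.006,-16.74)
```

```text
t 29.25 pos [ 0.4122 -0.3875  0.0411] yaw -16.41 tilt [ 0.04 -0.04] F [ 1.  -0.3  1.7] w 0.0855 g 0.0
shift mm [-0.8  1.7 35.1] turn [ 0.02 -0.05  0.33]
```

Call:
servo_tool(series="-0.001 0.0015 0.02 0 0 0 0; -0.001 0.0015 0.035 0 0 0 0.3; -0.001 0.0015 0.035 0 0 0 0.6; -0.001 0.0015 0.035 0 0 0 1; -0.001 0.0015 0.035 0 0 0 1", squeeze=50)

```text
clock: 29.75
position: [0.4114, -0.3897, 0.0073]
ee_rot: [0.001, 0.99, -0.143, 0.001]
contact_force: [0.3, -1.6, 0.2]
width: 0.0314
gripper_force: 51.1
```

Call:
servo_tool(series="0 0 0 0 0 0 1; 0 0 0 0 0 0 1; 0 0 0 0 0 0 1; 0 0 0 0 0 0 1; 0 0 0 0 0 0 1")

```text
clock: 30.25
position: [0.4113, -0.3898, 0.0072]
ee_rot: [0.001, 0.99, -0.143, 0.002]
contact_force: [0.5, 1.7, 6.4]
width: 0.0311
gripper_force: 52.2
```

Call:
servo_tool(series="0 0 -0.045 0 0 0 1; 0 0 -0.09 0 0 0 1; 0 0 -0.135 0 0 0 1; 0 0 -0.175 0 0 0 1; 0 0 -0.175 0 0 0 1")

```text
clock: 30.75
position: [0.4127, -0.3917, 0.1873]
ee_rot: [0.005, 0.99, -0.143, 0.005]
contact_force: [1.0, -0.5, -1.0]
width: 0.031
gripper_force: 51.4
```

Run:
```python
from h import *
st(); rel(*place(.05,.13),.18,94.55)
```

```text
t 30.75 pos [ 0.4127 -0.3917  0.1873] yaw -16.45 tilt [ 0.5  -0.62] F [ 1.  -0.5 -1. ] w 0.031 g 51.4
shift mm [  22.8 -426.8    4.2] turn [   0.93   -0.   -111.  ]
```

Call:
servo_tool(series="0.0015 -0.028 0 0 0 -7 1; 0.003 -0.056 0 0 0 -15 1; 0.0045 -0.084 0 0 0 -22 1; 0.006 -0.113 0 0 0 -30 1; 0.0076 -0.142 0 0 0 -37 1")

```text
clock: 31.25
position: [0.4573, -0.2532, 0.1796]
ee_rot: [-0.0, 0.984, 0.181, -0.0]
contact_force: [0.5, -0.1, -0.8]
width: 0.0314
gripper_force: 51.3
```

Call:
servo_tool(series="0.018 -0.022 0 0 0 -7 1; 0.037 -0.044 0 0 0 -15 1; 0.055 -0.066 0 0 0 -22 1; 0.073 -0.087 0 0 0 -30 1; 0.0916 -0.109 0 0 0 -37 1")

```text
clock: 31.75
position: [0.5048, -0.1192, 0.1797]
ee_rot: [-0.0, 0.875, 0.484, -0.0]
contact_force: [0.4, -0.7, -1.4]
width: 0.0315
gripper_force: 51.3
```

Call:
servo_tool(series="0.028 -0.006 0 0 0 -7 1; 0.055 -0.012 0 0 0 -15 1; 0.083 -0.019 0 0 0 -22 1; 0.11 -0.026 0 0 0 -30 1; 0.1386 -0.032 0 0 0 -37 1")

```text
clock: 32.25
position: [0.552, 0.0148, 0.1796]
ee_rot: [-0.001, 0.677, 0.736, -0.001]
contact_force: [0.8, 0.6, -1.0]
width: 0.0308
gripper_force: 51.3
```

Run:
```python
from h import *
st(); rel(*place(.05,.13),.112,94.55)
```

```text
t 32.25 pos [0.552  0.0148 0.1796] yaw 94.85 tilt [-0.09 -0.01] F [ 0.8  0.6 -1. ] w 0.0308 g 51.3
shift mm [-4.   3.3 67.6] turn [-0.09 -0.    0.3 ]
```

Call:
servo_tool(series="-0.002 0.002 0.02 0 0 0 1; -0.003 0.003 0.04 0 0 0 1; -0.003 0.003 0.06 0 0 0 1; -0.003 0.003 0.067 0 0 0 1; -0.003 0.003 0.067 0 0 0 1")

```text
clock: 32.75
position: [0.5545, 0.0111, 0.1119]
ee_rot: [-0.001, 0.679, 0.735, -0.001]
contact_force: [-0.2, -0.4, -0.1]
width: 0.0314
gripper_force: 51.3
```

Run:
```python
from h import *
st(); rel(*place(.05,.13),.1052,94.55)
```

```text
t 32.75 pos [0.5545 0.0111 0.1119] yaw 94.54 tilt [-0.2   0.02] F [-0.2 -0.4 -0.1] w 0.0314 g 51.3
shift mm [-0.   1.   6.7] turn [-0.2  -0.03 -0.01]
```

Call:
servo_tool(series="0 0.001 0.003 0 0 0 1; 0 0.001 0.0055 0 0 0 1; 0 0.001 0.0065 0 0 0 1; 0 0.001 0.0068 0 0 0 1; 0 0.001 0.0068 0 0 0 1")

```text
clock: 33.25
position: [0.557, 0.0109, 0.1068]
ee_rot: [0.0, 0.679, 0.735, 0.0]
contact_force: [0.3, -0.1, -1.0]
width: 0.0312
gripper_force: 51.3
```

Run:
```python
from h import *
st(); snap("top","t5")
```

```text
t 33.25 pos [0.557  0.0109 0.1068] yaw 94.53 tilt [ 0.03 -0.01] F [ 0.3 -0.1 -1. ] w 0.0312 g 51.3
```

View pics/t5.png

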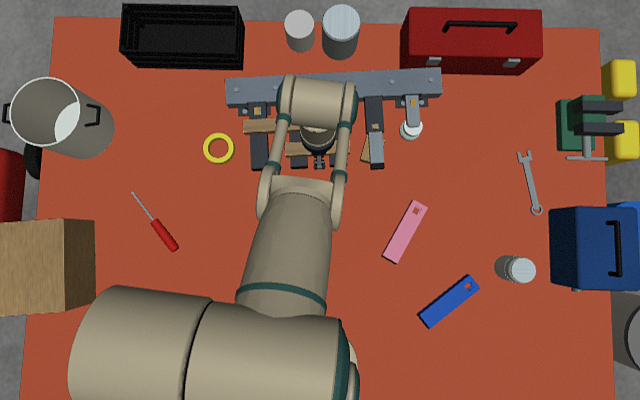

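The formerly hidden right side holds only the pink tube (405,232) and the blue one (448,302), so there is no fourth tube or third batten. I'll release.

Call:
servo_tool(series="0 0 0.0012 0 0 0 1; 0 0 0.0012 0 0 0 0.6; 0 0 0.0012 0 0 0 0.3; 0 0 0.0012 0 0 0 0.1; 0 0 -0.02 0 0 0 0")

```text
clock: 33.8
position: [0.5547, 0.0112, 0.1244]
ee_rot: [-0.002, 0.679, 0.735, -0.002]
contact_force: [0.9, 0.0, 0.2]
width: 0.0763
gripper_force: 0.0
```

Call:
servo_tool(series="0 0 -0.04 0 0 0 0; 0 0.04 -0.08 0 0 0 0; 0 0.08 -0.1 0 0 0 0; 0 0.12 -0.12 0 0 0 0; 0 0.16 -0.12 0 0 0 0")

```text
clock: 34.3
position: [0.7195, 0.0237, 0.2512]
ee_rot: [0.003, 0.679, 0.735, 0.003]
contact_force: [0.5, -0.3, 1.2]
width: 0.0852
gripper_force: 0.0
```

Call:
servo_tool(series="-0.04 0 0 0 0 0 0; -0.08 0 0 0 0 0 0; -0.12 0 0 0 0 0 0; -0.16 0 0 0 0 0 0; -0.2 0 0 0 0 0 0")

```text
clock: 34.8
position: [0.7322, -0.1771, 0.2464]
ee_rot: [-0.0, 0.678, 0.735, -0.0]
contact_force: [0.7, -0.6, -0.1]
width: 0.0855
gripper_force: 0.0
```

Run:
```python
from h import *
st()
im=snap("top","t6").astype(int);r,g,b=im[...,0],im[...,1],im[...,2]
show(rects("top",(r>115)&(r<185)&(r-b>30)&(r-b<80)&(g>100),.130,60,(200,90,360,180)))
i=im[60:200,190:450,::-1].astype(np.uint8); j=eyes.get_image("side")[70:270,160:400,::-1]
cv2.imwrite("pics/c10.png",np.vstack([cv2.resize(i,(520,280)),cv2.resize(j,(520,320))]))
```

```text
t 34.8 pos [ 0.7322 -0.1771  0.2464] yaw 94.55 tilt [-0.  0.] F [ 0.7 -0.6 -0.1] w 0.0855 g 0.0
c (0.5528 0.0112) size 158x32 ang -85.35 [317. 149.]
c (0.6096 0.1168) size 158x32 ang -86.72 [276. 125.]
```

View pics/c10.png

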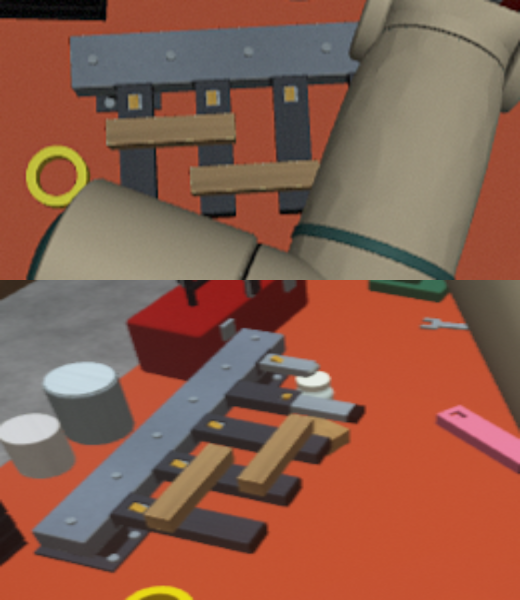

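Both battens lie level across the tubes and parallel to the rail. All the buttons are out and the robot is clear of everything, so I'm handing in.

```bash
python3 -c "
from rig import manip
print(manip.sign_off())"
```

```text
the job is handed in; nothing more can be done
None
```

I handed the job in at about 35 s of robot time: the telescoping arm is locked out, all three tubes are home with their buttons through, and both battens lie level across the tubes. The hand-in returned no verdict, so this rests on the final camera views.

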